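# Wind the milk-sample rack under the reader

## Robot

A 6-joint arm with a two-finger parallel gripper is mounted at the origin on the work surface. World frame = base frame: x ahead of the robot, y to its left, z up, the work surface at z = 0. Lengths are in m, angles in rad, forces in N, time in s.
With the tool pointing down it reaches from about 0.35 to 0.775 m from the base axis. Payload 5.5 kg.
Tool frame: the origin (TCP) lies midway between the tips of the shut fingers; the grasp point (between the pads) lies grip_point_offset behind it (grip_point_offset is the distance from the TCP to the grasp point, in m); z points along the fingers, y is the direction in which the jaws open and shut (so a half turn about z gives the same grasp; the last joint's range is limited). The gripper opens to 85 mm and grips with 20 to 120 N. Pads are 22 mm wide; open, the fingers measure 114 mm over their backs; the gripper's body (76 mm by 85 mm) begins 54 mm behind the grasp point. The pads swing forward as they close: fully open they stand 13 mm farther back than shut.
Start: joints at [1.143, 0.313, 0.046, 1.304, 0, 1.431], TCP at [0.163, 0.551, 0.231] pointing down, gripper open.
Joint ranges: [-2.76, 2.76], [-0.86, 1.69], [-1.03, 1.26], [-2.2, 2.34], [-1.47, 1.5], [-3.14, 3.14]. Speed limits (rad/s): [2.57, 2.57, 3.14, 3.14, 3.14, 3.14].

## Interface

Orientations are given as a unit quaternion [w, x, y, z].
In Python, from workcell import * gives the robot as it stands.
- The arm moves only by the tool send_rows, never from a script. Its argument "series" is one flat list of numbers, 7 for each row, row after row: the shift along the tool's x, y, z in cm, then the turn, a rotation vector about the tool's x, y, z in degrees, then the opening, from 0 (shut) to 1 (fully open). A call has 1 to 10 rows; each row is the pose to reach, as a shift and turn from the pose commanded when the call began, along the tool's axes at that moment; what a row does not reach only later rows make up. A row lasts 1/12 s, in which the tool goes at most 41.7 mm and 7.16 degrees, less where a joint would pass 70% of its speed; a pose out of reach is approached as far as the arm can. A call with a gripper value outside its range is refused whole. The fingers move at their own pace and stop on an object; "newtons" is the grip in N (left out, the last holds). Time passes only in rows, so rows that repeat a pose let the fingers close. It gives the time, the measured TCP pose, the force and the opening at its end, in the units of the state.
- get_state(): the state, without advancing time (a new reading comes with each control period).
- read_camera(name): name is "scene" or "side" or "wrist"; returns the picture (480x640x3 uint8, blue, green, red); there is no depth.
- camera_info(name): a dict with "K" (3x3 intrinsics, pixels), "xyz" and "attitude" of the camera in the world. Camera axes: x right, y down, z forward; pixel columns grow to the right and rows downward; lengths in m; the calibration is good to about 2 mm. A picture is of the moment at which its call begins: read the wrist's pose just before it. camera_info takes no time and is no camera call; for the wrist camera it gives the pose at the moment of the call.
- hand_in(): hands the job in, once; it reports no verdict.
Trained networks look in the newest picture that a camera, given by its name, has taken for a name from the list of things; names that differ only in an ending like _2 or _b are one class to them, and where a whole thing is asked for, a point or a joint stands for the part that bears it (a point fixed in the world has none). Each returns a list of dicts, best first, with "p" (0 to 1); they miss things now and then, are a little off and sometimes report something else, mostly with a low value. They report only what shows in the picture. A call takes as long as a camera call. They do not tell look-alikes from the thing itself.
- silhouettes(camera, label): "pixels" (480x640 bool, what is visible of it) and "box" ([left, top, width, height] in pixels, round what is visible of it).
The state is a dict: "clock": time; "joint_pos": joint angles; "qvel": joint speeds; "tau": joint torques, N m; "tcp_pos": TCP position; "orientation": TCP orientation; "wrist_force": force on the tool from outside, world axes, zero at the start; "ft_torque": the same for the moment, N m; "finger_gap": finger opening in m.
Only numpy, scipy, OpenCV 4.12 (cv2) and the standard library are available. Lean on these libraries where they do the work, as an engineer would, in place of code of your own. Each camera call takes 0.05 s, during which the arm holds its last target. There are 200 camera calls.

## Task

Two crank-driven slides stand on the milk bank's bench. Take the crank of the one that carries the rack of sample tubes and wind it clockwise until the rack stands centred under the white reader arch. Keep the crank on its square shaft all the while, and leave it there, level and let go.

Things in the scene. Friction and masses are not known exactly. Their poses are not given: they have to be found in the camera images.
- crank_grip (a point): Centre, half-way up, of the tube slide's upright black crank handle (round, 23 mm across, 50 mm tall). It spins freely on its pin, 45 mm out from the shaft axis; the flat arm's top is 29 mm below this point. The crank, 0.2 kg, is loose: its socket sits 25 mm down over the shaft and lifts off if pulled up. It first points away from the rack. The other slide (two amber jars) has the same crank.
- shaft_end (a point): Centre of the top of the tube slide's fixed upright 14 mm square shaft, 90 mm above the bench, on the crank's axis, hidden in the crank's hub. x axis: along the slide, from crank to arch. Each full clockwise turn (seen from above) drives the rack 20 mm away from the crank, anticlockwise brings it back; it takes about 3 N at the handle and stays where it is left.
- rack_mid (a point): Centre of the blue sample rack (76 mm along the slide, 48 mm across, 5 rows of 3 white tubes with blue caps, tops 128 mm above the bench) on its aluminium carriage; the point is 83 mm above the bench. x axis: along the slide, away from the crank. It starts 60 to 90 mm short of the arch.
- reader_mid (a point): Point in the middle of the opening of the white reader arch, 83 mm above the bench, right below the arch's cross bar (24 mm wide along the slide, top at 190 mm). The arch straddles the tube slide and is fixed. x axis: along the slide, away from the crank.
Not all that is in view belongs to the job. Of the things that look like the part that bears reader_mid, take the one that is nearest to the robot's base at the start.

How it is judged:
At the end, for the whole second after the job is handed in: The rack's centre is within 10 mm of the arch's centre along the slide; the crank still sits down on its shaft (handle centre 35 to 55 mm from the shaft axis and less than 45 mm above the shaft's end, within 10 degrees of upright) (x of rack_mid in the frame of reader_mid between -0.01 and 0.01 m and horizontal distance between crank_grip and shaft_end between 0.035 and 0.055 m and z of crank_grip in the frame of shaft_end below 0.045 m and angle between crank_grip's own z axis and vertical below 0.17 rad); the robot touches nothing.
It fails at once if the crank comes off its shaft (handle centre more than 57 mm above the shaft's end, or more than 65 mm from its axis) (z of crank_grip in the frame of shaft_end above 0.057 m or horizontal distance between crank_grip and shaft_end above 0.065 m).
It also fails if it takes over 70 s, if anything falls off the work surface, if the arm or the gripper's body presses on something with over 40 N, if the wrist force passes 120 N, or if a joint passes its speed limit or range.

## Working session

There is one attempt and no reset: what is moved stays moved. The work goes in short steps, Python scripts to look and compute and a tool call to move; the robot and the scene stay as the last step left them, time stands still between calls to the robot, and variables do not carry over. Pictures are saved under pics/ and viewed, about 8 in all and at most 12, crops included, and the job is handed in when it is done.

Besides the shell and the picture viewer there is one more tool, called after "Call:" as name(argument=value, ...) on one line, values as JSON. send_rows: Moves the arm, as the interface text tells. Its arguments: {"type":"object","properties":{"series":{"type":"array"},"newtons":{"type":"number"}},"required":["series"]}

```bash
mkdir -p pics; ls
python3 - <<'E'
from workcell import *
import cv2
s=get_state();print({k:(v if not hasattr(v,'round') else v) for k,v in s.items()})
for c in ("scene","side","wrist"):
    i=camera_info(c);print(c,i)
    im=read_camera(c);cv2.imwrite(f"pics/{c}0.png",im)
    for l in ("crank_grip","rack_mid","reader_mid","shaft_end"):
        try:
            for d in silhouettes(c,l):
                m=d["pixels"].nonzero();print(c,l,round(d["p"],2),d["box"],m[1].mean().round(1),m[0].mean().round(1))
        except Exception as e: print(l,e)
E
```

```text
pics
{'clock': 0.0, 'joint_pos': array([ 1.14340692e+00,  3.14001884e-01,  4.49988650e-02,  1.30361498e+00,
       -4.90884189e-06,  1.43122020e+00]), 'qvel': array([-4.54214268e-04, -9.77725911e-04,  4.28010365e-04, -1.79535862e-03,
        7.92467455e-05, -2.23419592e-03]), 'tau': array([-9.67069104e-05, -4.80627465e+01,  2.98532581e+01,  1.93315884e-02,
        5.88906801e-06,  1.00989152e-05]), 'tcp_pos': array([0.16300213, 0.55088234, 0.23041617]), 'orientation': array([-2.52404951e-04,  1.43410392e-01,  9.89662887e-01, -8.75166984e-04]), 'wrist_force': array([-0.35874126, -0.44355155, -0.35616037]), 'ft_torque': array([ 0.02910409, -0.00378142, -0.00317453]), 'finger_gap': 0.08564479649768329}
scene {'K': array([[554.05879761,   0.        , 324.11043603],
       [  0.        , 554.05879761, 239.36393085],
       [  0.        ,   0.        ,   1.        ]]), 'xyz': array([1.14154682, 0.20351162, 1.00195556]), 'attitude': array([-0.14938113,  0.53027113,  0.80321431, -0.22659342])}
scene crank_grip 0.6 [150.7, 180.6, 89.2, 96.0] 192.6 221.8
scene crank_grip 0.55 [253.1, 127.0, 10
[... 510 characters left out ...]
3118574,  0.8605593 , -0.23754806,  0.13071901])}
side crank_grip 0.61 [306.7, 351.6, 21.0, 44.0] 315.2 374.1
side rack_mid 0.61 [388.5, 311.8, 88.8, 106.2] 438.4 362.0
side rack_mid 0.42 [437.0, 244.1, 109.9, 183.3] 496.1 320.4
side reader_mid 0.89 [399.6, 158.7, 94.3, 137.1] 445.2 205.5
side reader_mid 0.68 [438.5, 242.6, 111.0, 183.6] 496.3 320.5
side shaft_end 0.63 [288.2, 310.3, 290.6, 169.7] 422.1 393.1
wrist {'K': array([[428.1529919 ,   0.        , 318.70814902],
       [  0.        , 428.1529919 , 229.64866924],
       [  0.        ,   0.        ,   1.        ]]), 'xyz': array([0.0932264 , 0.57190127, 0.37383266]), 'attitude': array([0.11601606, 0.79258824, 0.59232931, 0.0865456 ])}
```

View pics/scene0.png

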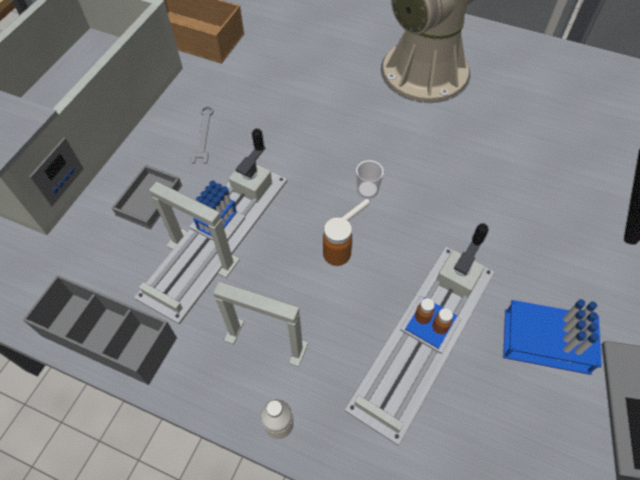

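View pics/side0.png

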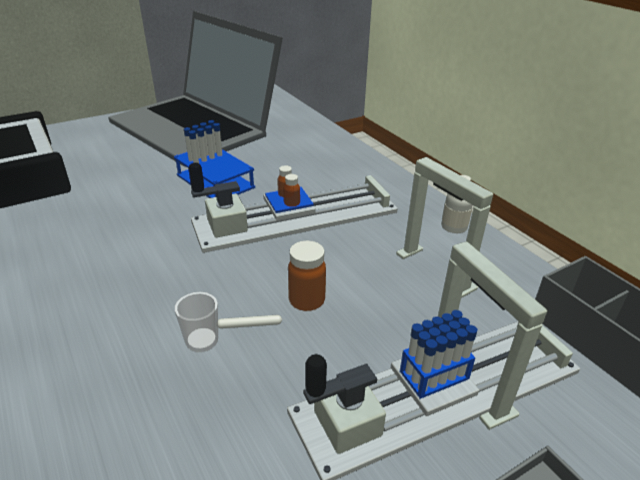

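The scene picture shows the tube slide (blue rack, white caps) at about (215,215). Its handle is at (258,139), and its arch, which straddles it, is at (193,222). Look-alikes:
- the amber jar slide's crank at (480,235)
- a free-standing arch at (259,315)
- a loose blue rack at (550,335)

In the side view the wanted handle is at (315,374), the rack at (438,362) and the arch at (496,320). The wrong ones are the crank at (196,180) and the arch at (445,205).

I'll check the choice in one close crop.

Run:
```python
import cv2,numpy as np
a=cv2.imread('pics/scene0.png')[120:320,130:295];b=cv2.imread('pics/side0.png')[230:480,280:590]
a=cv2.resize(a,None,fx=3,fy=3,interpolation=cv2.INTER_CUBIC)
cv2.imwrite('pics/cropA.png',a)
b=cv2.resize(b,None,fx=2.4,fy=2.4,interpolation=cv2.INTER_CUBIC);cv2.imwrite('pics/cropB.png',b);print(a.shape,b.shape)
```

```text
(600, 495, 3) (600, 744, 3)
```

View pics/cropA.png

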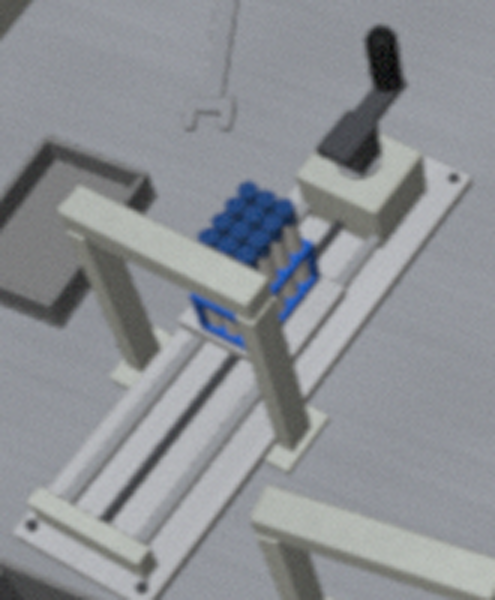

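View pics/cropB.png

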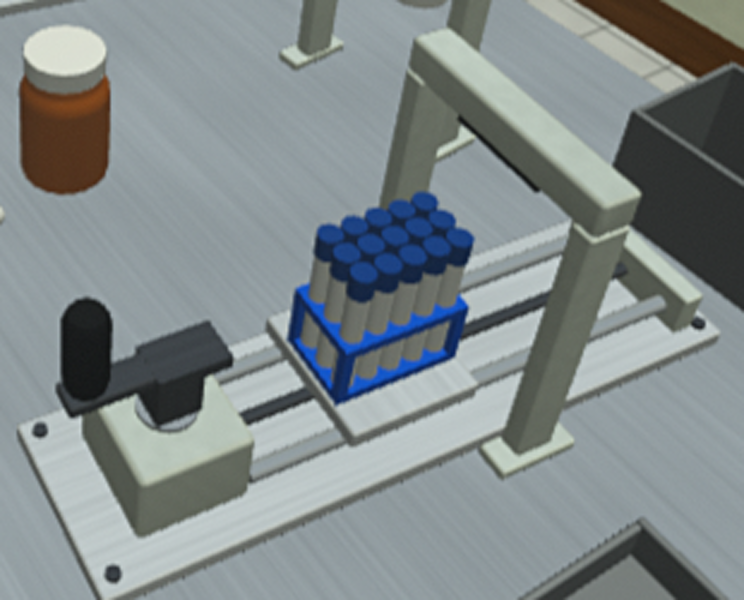

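The crop confirms it: this is the slide with tubes, its black handle points away from the rack, and the arch straddles the rails. Next I'll triangulate.

```bash
cat > h.py <<'E'
from workcell import *
import numpy as np, cv2
from scipy.spatial.transform import Rotation as R
def rot(q): return R.from_quat([q[1],q[2],q[3],q[0]])
def ray(c,p,info=None):
    i=info or camera_info(c); K=i["K"]
    d=np.linalg.solve(K,[p[0],p[1],1.]); d=rot(i["attitude"]).apply(d)
    return np.array(i["xyz"]),d/np.linalg.norm(d)
def atz(c,p,z,info=None):
    o,d=ray(c,p,info); return o+d*(z-o[2])/d[2]
def tri(rs):
    A=sum(np.eye(3)-np.outer(d,d) for o,d in rs);b=sum((np.eye(3)-np.outer(d,d))@o for o,d in rs)
    x=np.linalg.solve(A,b); return x,[np.linalg.norm(np.cross(x-o,d)) for o,d in rs]
E
python3 - <<'E'
from h import *
A=lambda x,y:((x+.5)/3-.5+130,(y+.5)/3-.5+120)
B=lambda x,y:((x+.5)/2.4-.5+280,(y+.5)/2.4-.5+230)
np.set_printoptions(precision=4,suppress=True)
P={'grip':((384,58),(86,350)),'cap':((250,226),(396,237)),'bar':((166,247),(525,119)),}
for k,(a,b) in P.items():
    x,e=tri([ray('scene',A(*a)),ray('side',B(*b))]);print(k,x,np.round(e,4))
print('cap128',atz('scene',A(250,226),.128),atz('side',B(396,237),.128))
print('bar190',atz('scene',A(166,247),.19),atz('side',B(525,119),.19))
for p in ((454,178),(142,588),(31,525)): print('A',p,atz('scene',A(*p),.012))
for p in ((40,430),(113,573),(698,323)): print('B',p,atz('side',B(*p),.012))
E
```

```text
grip [ 0.477  -0.2325  0.1252] [0.0008 0.0008]
cap [ 0.6435 -0.249   0.1277] [0.004 0.004]
bar [ 0.7082 -0.2586  0.1836] [0.003 0.003]
cap128 [ 0.6411 -0.2458  0.128 ] [ 0.6459 -0.2522  0.128 ]
bar190 [ 0.7099 -0.2525  0.19  ] [ 0.7034 -0.2655  0.19  ]
A (454, 178) [ 0.4758 -0.1867  0.012 ]
A (142, 588) [ 0.8546 -0.2287  0.012 ]
A (31, 525) [ 0.8446 -0.3192  0.012 ]
B (40, 430) [ 0.4785 -0.1864  0.012 ]
B (113, 573) [ 0.4689 -0.2756  0.012 ]
B (698, 323) [ 0.847  -0.3174  0.012 ]
```

Heights and sizes agree: the grip is at z 0.125, the caps at 0.128, and the slide runs at about -6.4°. The shaft is near (0.522, -0.237) and the rack needs about 66 mm. Next I move over to the handle on an outward detour.

Call:
send_rows(series=[-40.4, -24.7, 0, 0, 0, -10, 0.6, -40.4, -24.7, 0, 0, 0, -10, 0.6, -40.4, -24.7, 0, 0, 0, -10, 0.6, -40.4, -24.7, 0, 0, 0, -10, 0.6, -40.4, -24.7, 0, 0, 0, -10, 0.6, -40.4, -24.7, 0, 0, 0, -10, 0.6, -40.4, -24.7, 0, 0, 0, -10, 0.6, -40.4, -24.7, 0, 0, 0, -10, 0.6, -40.4, -24.7, 0, 0, 0, -10, 0.6, -40.4, -24.7, 0, 0, 0, -10, 0.6], newtons=40)

```text
clock: 1.58
tcp_pos: [0.4419, 0.2421, 0.2317]
orientation: [0.0, 0.057, 0.998, 0.0]
wrist_force: [0.6, 0.4, 0.2]
finger_gap: 0.0515
```

```bash
cat >> h.py <<'E'
np.set_printoptions(precision=4,suppress=True)
def go(target,yaw=None):
    "shift in tool axes (cm) from the measured pose to a world target"
    s=get_state();r=rot(s["orientation"]);print('t',s["clock"],'tcp',s["tcp_pos"],'gap',round(s["finger_gap"],4),'F',s["wrist_force"],'tool y yaw',np.degrees(np.arctan2(*r.as_matrix()[:2,1][::-1])).round(2),'z',r.as_matrix()[:,2])
    print('shift cm',r.inv().apply(np.array(target)-s["tcp_pos"])*100)
E
python3 -c "
from h import *
print(grip_point_offset)
print(get_state()['joint_pos'])
go([.477,-.2325,.23])"
```

```text
0.0187
[ 0.3416  0.1746 -0.1341  1.2611  0.0002  0.4549]
t 1.5833 tcp [0.4419 0.2421 0.2317] gap 0.0515 F [0.552  0.4438 0.1642] tool y yaw 83.51 z [ 0.0008  0.0005 -1.    ]
shift cm [ -8.8486 -46.7597   0.1478]
```

Call:
send_rows(series=[-8.8, -46.8, 0, 0, 0, 0, 0.6, -8.8, -46.8, 0, 0, 0, 0, 0.6, -8.8, -46.8, 0, 0, 0, 0, 0.6, -8.8, -46.8, 0, 0, 0, 0, 0.6, -8.8, -46.8, 0, 0, 0, 0, 0.6, -8.8, -46.8, 0, 0, 0, 0, 0.6, -8.8, -46.8, 0, 0, 0, 0, 0.6, -8.8, -46.8, 0, 0, 0, 0, 0.6, -8.8, -46.8, 0, 0, 0, 0, 0.6, -8.8, -46.8, 0, 0, 0, 0, 0.6])

```text
clock: 2.42
tcp_pos: [0.4708, -0.1739, 0.2316]
orientation: [0.0, 0.057, 0.998, -0.0]
wrist_force: [1.4, -0.7, 0.7]
finger_gap: 0.0511
```

```bash
python3 -c "
from h import *
go([.477,-.2325,.23])
i=camera_info('wrist')
im=read_camera('wrist');cv2.imwrite('pics/w1.png',im)
for d in silhouettes('wrist','crank_grip'):
    m=d['pixels'].nonzero();print(d['p'],d['box'])
K=i['K'];r=rot(i['attitude'])
def pr(p):
    q=K@r.inv().apply(np.array(p)-i['xyz']);return q[:2]/q[2]
for n,p in dict(grip=[.477,-.2325,.125],gt=[.477,-.2325,.15],shaft=[.5217,-.237,.09],cap=[.6435,-.249,.128],bar=[.708,-.2586,.19]).items(): print(n,pr(p))
"
```

```text
t 2.4167 tcp [ 0.4708 -0.1739  0.2316] gap 0.0511 F [ 1.3675 -0.7482  0.686 ] tool y yaw 83.49 z [ 0.0008 -0.0002 -1.    ]
shift cm [-1.281  -5.7533  0.1606]
0.95 [202.0, 216.9, 47.8, 59.1]
grip [225.4864 247.0551]
gt [216.1458 261.6427]
shaft [240.2621 290.0381]
cap [242.4425 468.1521]
bar [227.2084 632.6666]
```

View pics/w1.png

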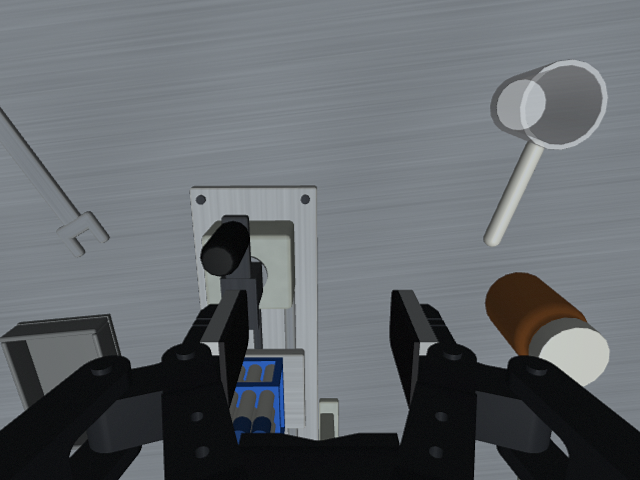

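The wrist view shows the handle at (220,250) with its arm running straight down the image, parallel to the slide. The network box centre (226,246) matches my projection (225,247). Next: align, descend and hold.

Call:
send_rows(series=[-1.3, -4.1, 0, 0, 0, 0, 0.6, -1.3, -5.75, 0, 0, 0, 0, 0.6, -1.3, -5.75, 0, 0, 0, 0, 0.6, -1.3, -5.75, 3, 0, 0, 0, 0.6, -1.3, -5.75, 6, 0, 0, 0, 0.6, -1.3, -5.75, 8, 0, 0, 0, 0.6, -1.3, -5.75, 10, 0, 0, 0, 0.6, -1.3, -5.75, 12, 0, 0, 0, 0.6, -1.3, -5.75, 12, 0, 0, 0, 0.6, -1.3, -5.75, 12, 0, 0, 0, 0.6])

```text
clock: 3.35
tcp_pos: [0.4767, -0.2287, 0.1107]
orientation: [-0.001, 0.056, 0.998, 0.001]
wrist_force: [0.2, 0.2, -0.3]
finger_gap: 0.0512
```

```bash
python3 -c "
from h import *
go([.477,-.2325,.11])
im=read_camera('wrist');s=read_camera('side')[300:480,230:470]
cv2.imwrite('pics/w2.png',np.hstack([cv2.resize(im,(400,300)),cv2.resize(s,(400,300))]))"
```

```text
t 3.35 tcp [ 0.4767 -0.2287  0.1107] gap 0.0512 F [ 0.2443  0.2069 -0.347 ] tool y yaw 83.56 z [-0.0022  0.0019 -1.    ]
shift cm [-0.0754 -0.3706  0.0735]
```

View pics/w2.png

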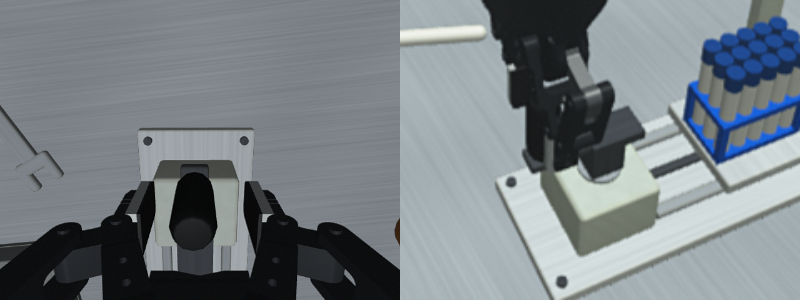

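The handle stands between the pads, slightly left of centre (193 against 199). I shift a little and close.

Call:
send_rows(series=[0, -0.2, 0, 0, 0, 0, 0.6, 0, -0.2, 0, 0, 0, 0, 0.4, 0, -0.2, 0, 0, 0, 0, 0.3, 0, -0.2, 0, 0, 0, 0, 0.1, 0, -0.2, 0, 0, 0, 0, 0.1, 0, -0.2, 0, 0, 0, 0, 0.1, 0, -0.2, 0, 0, 0, 0, 0.1, 0, -0.2, 0, 0, 0, 0, 0.1], newtons=40)

```text
clock: 4.12
tcp_pos: [0.4775, -0.2326, 0.1119]
orientation: [0.0, 0.057, 0.998, -0.0]
wrist_force: [-1.9, -0.3, 6.7]
finger_gap: 0.0223
```

```bash
python3 -c "
from h import *
go([.477,-.2325,.11])
for h in (0,1):
  a=np.radians(180-180*h-18*np.arange(11)); print(np.round(np.c_[-(np.cos(a)-np.cos(a[0])), np.sin(a)-np.sin(a[0])]*4.5,2).tolist())"
```

```text
t 4.1167 tcp [ 0.4775 -0.2326  0.1119] gap 0.0223 F [-1.8582 -0.3219  6.6702] tool y yaw 83.5 z [ 0.0009 -0.0006 -1.    ]
shift cm [0.056  0.0068 0.1864]
[[-0.0, 0.0], [-0.22, 1.39], [-0.86, 2.65], [-1.85, 3.64], [-3.11, 4.28], [-4.5, 4.5], [-5.89, 4.28], [-7.15, 3.64], [-8.14, 2.65], [-8.78, 1.39], [-9.0, -0.0]]
[[-0.0, 0.0], [0.22, -1.39], [0.86, -2.65], [1.85, -3.64], [3.11, -4.28], [4.5, -4.5], [5.89, -4.28], [7.15, -3.64], [8.14, -2.65], [8.78, -1.39], [9.0, -0.0]]
```

Gripped: the gap is 22 mm and the tool presses slightly down. First half turn clockwise.

Call:
send_rows(series=[-0.22, 1.39, 0, 0, 0, 0, 0.1, -0.86, 2.65, 0, 0, 0, 0, 0.1, -1.85, 3.64, 0, 0, 0, 0, 0.1, -3.11, 4.28, 0, 0, 0, 0, 0.1, -4.5, 4.5, 0, 0, 0, 0, 0.1])

```text
clock: 4.53
tcp_pos: [0.5267, -0.1918, 0.1121]
orientation: [-0.001, 0.056, 0.998, -0.0]
wrist_force: [-3.9, -1.1, 7.8]
finger_gap: 0.0217
```

```bash
python3 -c "
from h import *
go([.5217+.045*.112,-.237+.045*.9937,.112])
K=0
for d in silhouettes('side','crank_grip')[:0]: pass
"
```

```text
t 4.5333 tcp [ 0.5267 -0.1918  0.1121] gap 0.0217 F [-3.8773 -1.0559  7.8483] tool y yaw 83.54 z [-0.001  -0.0002 -1.    ]
shift cm [-0.0127 -0.0522  0.014 ]
```

Low forces and on the circle. Continuing with 180° per call.

Call:
send_rows(series=[-1.39, -0.22, 0, 0, 0, 0, 0.1, -2.65, -0.86, 0, 0, 0, 0, 0.1, -3.64, -1.85, 0, 0, 0, 0, 0.1, -4.28, -3.11, 0, 0, 0, 0, 0.1, -4.5, -4.5, 0, 0, 0, 0, 0.1, -4.28, -5.89, 0, 0, 0, 0, 0.1, -3.64, -7.15, 0, 0, 0, 0, 0.1, -2.65, -8.14, 0, 0, 0, 0, 0.1, -1.39, -8.78, 0, 0, 0, 0, 0.1, 0, -9.0, 0, 0, 0, 0, 0.1])

```text
clock: 5.42
tcp_pos: [0.5182, -0.2823, 0.112]
orientation: [0.002, 0.056, 0.998, 0.001]
wrist_force: [4.1, 5.2, 5.6]
finger_gap: 0.0222
```

Call:
send_rows(series=[1.39, 0.22, 0, 0, 0, 0, 0.1, 2.65, 0.86, 0, 0, 0, 0, 0.1, 3.64, 1.85, 0, 0, 0, 0, 0.1, 4.28, 3.11, 0, 0, 0, 0, 0.1, 4.5, 4.5, 0, 0, 0, 0, 0.1, 4.28, 5.89, 0, 0, 0, 0, 0.1, 3.64, 7.15, 0, 0, 0, 0, 0.1, 2.65, 8.14, 0, 0, 0, 0, 0.1, 1.39, 8.78, 0, 0, 0, 0, 0.1, 0, 9.0, 0, 0, 0, 0, 0.1])

```text
clock: 6.25
tcp_pos: [0.5269, -0.1916, 0.112]
orientation: [-0.001, 0.056, 0.998, -0.001]
wrist_force: [-3.0, -3.5, 7.2]
finger_gap: 0.0222
```

```bash
python3 -c "
from h import *
go([.5217+.045*.112,-.237+.045*.9937,.112])
im=read_camera('side');cv2.imwrite('pics/s3.png',cv2.resize(im[230:480,280:590],None,fx=2.4,fy=2.4,interpolation=cv2.INTER_CUBIC))
"
```

```text
t 6.25 tcp [ 0.5269 -0.1916  0.112 ] gap 0.0222 F [-3.0166 -3.5035  7.1992] tool y yaw 83.56 z [-0.0013 -0.001  -1.    ]
shift cm [ 0.0106 -0.0684  0.0033]
```

View pics/s3.png

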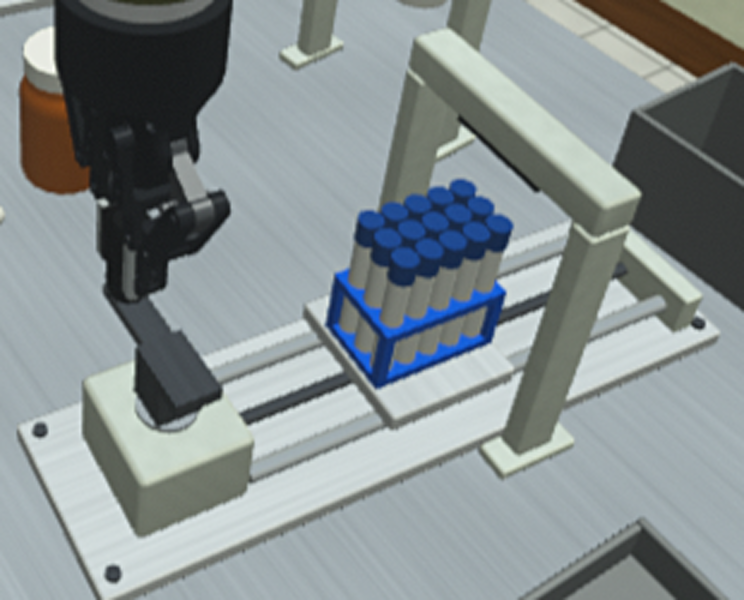

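The rack has advanced as expected: the cap centre went from (396,237) to about (434,225). The hub is still down on the shaft. I'll now pin down the remaining distance along the slide with the scene camera as well.

Run:
```python
from h import *
A=lambda x,y:((x+.5)/3-.5+130,(y+.5)/3-.5+120)
B=lambda x,y:((x+.5)/2.4-.5+280,(y+.5)/2.4-.5+230)
u=np.array([.9937,-.112,0]);v=np.array([.112,.9937,0]);S=np.array([.5217,-.237,0])
f=lambda p:np.round([1e3*(p-S)@u,1e3*(p-S)@v],1)
im=read_camera('scene');cv2.imwrite('pics/s4.png',cv2.resize(im[120:320,130:295],None,fx=3.6,fy=3,interpolation=cv2.INTER_CUBIC)) 
print('barB',[f(atz('side',B(*p),.19)) for p in ((415,40),(445,30),(638,195),(603,212))])
print('barA',[f(atz('scene',A(*p),.19)) for p in ((80,187),(62,208),(270,285),(252,306))])
print('footB',[f(atz('side',B(*p),.006)) for p in ((483,449),(503,472),(572,438),(550,425))])
print('footA',[f(atz('scene',A(*p),.006)) for p in ((267,460),(288,470),(326,418),(303,405))])
print('capsB now',[f(atz('side',B(*p),.128)) for p in ((369,222),(462,188),(500,227),(405,261),(434,225))])
print('caps t0',[f(atz('side',B(*p),.128)) for p in ((329,234),(424,202),(460,238),(363,272))],[f(atz('scene',A(*p),.128)) for p in ((248,190),(290,210),(210,240))])
def proj(c,p):
    i=camera_info(c);q=i['K']@rot(i['attitude']).inv().apply(np.array(p)-i['xyz']);return q[:2]/q[2]
for c in('scene','side'):
  for l in ('reader_mid','rack_mid'):
    for d in silhouettes(c,l): print(c,l,round(d['p'],2),d['box'])
```

```text
barB [array([173.9,  66.5]), array([194. ,  67.5]), array([194.8, -70.9]), array([172.5, -72.9])]
barA [array([178.6, -67.4]), array([196.6, -66.8]), array([180.6,  75.6]), array([197.9,  75. ])]
footB [array([164.1, -58.3]), array([164.6, -74. ]), array([212.7, -72.5]), array([207.5, -61. ])]
footA [array([211.5,  58.9]), array([210.8,  75.6]), array([164.7,  75.2]), array([164. ,  55.6])]
capsB now [array([118.9,  13.1]), array([178.2,  14.4]), array([177.6, -16.8]), array([119.5, -16.6]), array([147.8,  -2. ])]
caps t0 [array([95.6, 14.1]), array([153.4,  13.8]), array([154.1, -14.8]), array([ 96.4, -14.3])] [array([ 96.4, -13.6]), array([96.2, 19.8]), array([141.5, -11.3])]
scene reader_mid 0.97 [213.7, 283.8, 94.9, 81.0]
scene reader_mid 0.75 [151.9, 179.4, 89.7, 99.5]
scene rack_mid 0.74 [182.5, 187.4, 59.5, 68.7]
side reader_mid 0.89 [395.3, 156.6, 98.6, 139.2]
side rack_mid 0.64 [403.7, 307.5, 89.3, 98.8]
```

The arch centre lies at 184–188 mm along the slide. The rack is at about 148.5 mm, so 36–39 mm remain (about 1.87 turns). I'll do three more half turns and then recheck.

Call:
send_rows(series=[-1.39, -0.22, 0, 0, 0, 0, 0.1, -2.65, -0.86, 0, 0, 0, 0, 0.1, -3.64, -1.85, 0, 0, 0, 0, 0.1, -4.28, -3.11, 0, 0, 0, 0, 0.1, -4.5, -4.5, 0, 0, 0, 0, 0.1, -4.28, -5.89, 0, 0, 0, 0, 0.1, -3.64, -7.15, 0, 0, 0, 0, 0.1, -2.65, -8.14, 0, 0, 0, 0, 0.1, -1.39, -8.78, 0, 0, 0, 0, 0.1, 0, -9.0, 0, 0, 0, 0, 0.1])

```text
clock: 7.38
tcp_pos: [0.5187, -0.2823, 0.1121]
orientation: [0.002, 0.056, 0.998, 0.0]
wrist_force: [3.9, 1.9, 4.8]
finger_gap: 0.0218
```

Call:
send_rows(series=[1.39, 0.22, 0, 0, 0, 0, 0.1, 2.65, 0.86, 0, 0, 0, 0, 0.1, 3.64, 1.85, 0, 0, 0, 0, 0.1, 4.28, 3.11, 0, 0, 0, 0, 0.1, 4.5, 4.5, 0, 0, 0, 0, 0.1, 4.28, 5.89, 0, 0, 0, 0, 0.1, 3.64, 7.15, 0, 0, 0, 0, 0.1, 2.65, 8.14, 0, 0, 0, 0, 0.1, 1.39, 8.78, 0, 0, 0, 0, 0.1, 0, 9.0, 0, 0, 0, 0, 0.1])

```text
clock: 8.22
tcp_pos: [0.527, -0.1916, 0.112]
orientation: [-0.001, 0.056, 0.998, -0.001]
wrist_force: [-4.6, -4.0, 7.5]
finger_gap: 0.0222
```

Call:
send_rows(series=[-1.39, -0.22, 0, 0, 0, 0, 0.1, -2.65, -0.86, 0, 0, 0, 0, 0.1, -3.64, -1.85, 0, 0, 0, 0, 0.1, -4.28, -3.11, 0, 0, 0, 0, 0.1, -4.5, -4.5, 0, 0, 0, 0, 0.1, -4.28, -5.89, 0, 0, 0, 0, 0.1, -3.64, -7.15, 0, 0, 0, 0, 0.1, -2.65, -8.14, 0, 0, 0, 0, 0.1, -1.39, -8.78, 0, 0, 0, 0, 0.1, 0, -9.0, 0, 0, 0, 0, 0.1])

```text
clock: 9.05
tcp_pos: [0.5189, -0.2823, 0.1121]
orientation: [0.002, 0.056, 0.998, 0.0]
wrist_force: [4.4, 2.5, 6.2]
finger_gap: 0.0217
```

```bash
python3 -c "
from h import *
go([.5217-.045*.112,-.237-.045*.9937,.112])
im=read_camera('side');cv2.imwrite('pics/s5.png',cv2.resize(im[230:480,280:590],None,fx=2.4,fy=2.4,interpolation=cv2.INTER_CUBIC))
"
```

```text
t 9.05 tcp [ 0.5189 -0.2823  0.1121] gap 0.0217 F [4.3889 2.5394 6.1713] tool y yaw 83.54 z [ 0.0042  0.0001 -1.    ]
shift cm [0.2272 0.0292 0.0115]
```

View pics/s5.png

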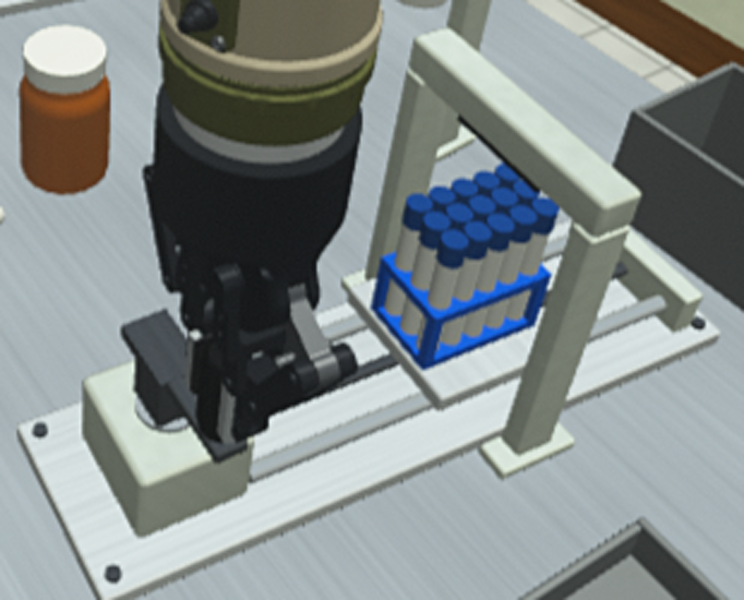

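The rack now stands partly under the arch; its caps run from (419,204) to (546,210). About 7 mm remain, so 126° more.

Call:
send_rows(series=[1.39, 0.22, 0, 0, 0, 0, 0.1, 2.65, 0.86, 0, 0, 0, 0, 0.1, 3.64, 1.85, 0, 0, 0, 0, 0.1, 4.28, 3.11, 0, 0, 0, 0, 0.1, 4.5, 4.5, 0, 0, 0, 0, 0.1, 4.28, 5.89, 0, 0, 0, 0, 0.1, 3.64, 7.15, 0, 0, 0, 0, 0.1, 3.64, 7.15, 0, 0, 0, 0, 0.1, 3.64, 7.15, 0, 0, 0, 0, 0.1])

```text
clock: 9.85
tcp_pos: [0.4898, -0.2056, 0.1119]
orientation: [0.0, 0.056, 0.998, 0.0]
wrist_force: [-1.5, 1.4, 7.5]
finger_gap: 0.022
```

Run:
```python
from h import *
go([.5,-.2,.112])
im=read_camera('side');cv2.imwrite('pics/s6.png',cv2.resize(im[250:450,400:570],None,fx=2.8,fy=2.8,interpolation=cv2.INTER_CUBIC))
im2=read_camera('scene');
a=cv2.resize(im[270:430,410:560],None,fx=2.6,fy=3,interpolation=cv2.INTER_CUBIC);b=cv2.resize(im2[170:290,130:260],None,fx=3,fy=4,interpolation=cv2.INTER_CUBIC)
print(a.shape,b.shape);cv2.imwrite('pics/s6.png',np.hstack([a,b]))
B=lambda x,y:((x+.5)/2.4-.5+280,(y+.5)/2.4-.5+230)
u=np.array([.9937,-.112,0]);v=np.array([.112,.9937,0]);S=np.array([.5217,-.237,0])
f=lambda p:np.round([1e3*(p-S)@u,1e3*(p-S)@v],1)
print('caps before',[f(atz('side',B(*p),.128)) for p in ((419,204),(512,170),(546,210),(455,241))])
```

```text
t 9.85 tcp [ 0.4898 -0.2056  0.1119] gap 0.022 F [-1.5475  1.3526  7.5466] tool y yaw 83.64 z [ 0.001   0.0003 -1.    ]
shift cm [-0.955   0.6676 -0.0062]
(480, 390, 3) (480, 390, 3)
caps before [array([150.1,  13.6]), array([211.6,  14.9]), array([207.5, -16.5]), array([150.5, -15.5])]
```

View pics/s6.png

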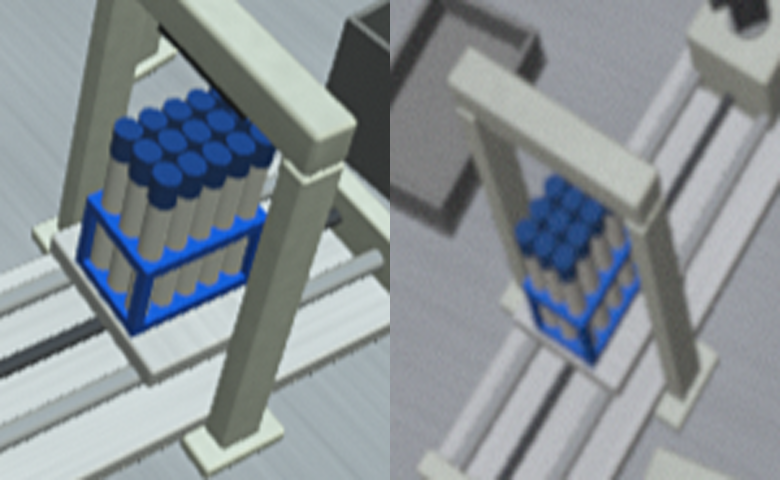

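Run:
```python
from h import *
L=lambda x,y:((x+.5)/2.6-.5+410,(y+.5)/3-.5+270)
Q=lambda x,y:((x-390+.5)/3-.5+130,(y+.5)/4-.5+170)
u=np.array([.9937,-.112,0]);v=np.array([.112,.9937,0]);S=np.array([.5217,-.237,0])
f=lambda p:np.round([1e3*(p-S)@u,1e3*(p-S)@v],1)
print('side crank-end caps +29',[f(atz('side',L(*p),.128))+[29,0] for p in ((127,129),(147,152),(166,178))])
print('scene far-end caps -29',[f(atz('scene',Q(*p),.128))-[29,0] for p in ((526,229),(547,245),(568,265))])
print('bar side',[f(atz('side',L(*p),.19)) for p in ((305,137),(353,122))],'bar scene',[f(atz('scene',Q(*p),.19)) for p in ((472,50),(452,82),(659,178),(637,207))])
print('foot side',[f(atz('side',L(*p),.006)) for p in ((183,438),(208,470),(282,432))],'foot scene',[f(atz('scene',Q(*p),.006)) for p in ((656,408),(678,425),(716,360))])
```

```text
side crank-end caps +29 [array([186.2,  14.4]), array([186.5,  -0.5]), array([185.4, -16. ])]
scene far-end caps -29 [array([186.1, -14.2]), array([186.8,   2.6]), array([189.2,  20.6])]
bar side [array([171.5, -68. ]), array([195.5, -70.1])] bar scene [array([178.2, -66.1]), array([198.6, -65.2]), array([179.9,  74.4]), array([198.9,  72.1])]
foot side [array([164.1, -56.5]), array([165.1, -74.2]), array([211.3, -74.3])] foot scene [array([209.3,  56.4]), array([209.9,  75. ]), array([165.9,  76. ])]
```

The rack is at 186–187 mm and the arch at 184–188 mm, so it is centred to within about 3 mm. I release, then lift straight up.

Call:
send_rows(series=[0, 0, 0, 0, 0, 0, 0.4, 0, 0, 0, 0, 0, 0, 0.6, 0, 0, 0, 0, 0, 0, 0.6, 0, 0, 0, 0, 0, 0, 0.6, 0, 0, 0, 0, 0, 0, 0.6, 0, 0, 0, 0, 0, 0, 0.6])

```text
clock: 10.45
tcp_pos: [0.4886, -0.2068, 0.1109]
orientation: [-0.0, 0.057, 0.998, 0.0]
wrist_force: [0.1, 0.6, -0.7]
finger_gap: 0.051
```

Call:
send_rows(series=[0, 0, -1, 0, 0, 0, 0.6, 0, 0, -2, 0, 0, 0, 0.6, 0, 0, -4, 0, 0, 0, 0.6, 0, 0, -6, 0, 0, 0, 0.6, 0, 0, -9, 0, 0, 0, 0.6, 0, 0, -12, 0, 0, 0, 0.6, 4, 0, -14, 0, 0, 0, 0.6, 8, 0, -14, 0, 0, 0, 0.6, 8, 0, -14, 0, 0, 0, 0.6, 8, 0, -14, 0, 0, 0, 0.6])

```text
clock: 11.28
tcp_pos: [0.4079, -0.1976, 0.2531]
orientation: [0.001, 0.057, 0.998, -0.001]
wrist_force: [1.6, 0.2, 0.4]
finger_gap: 0.0515
```

Run:
```python
from h import *
go([.5,-.2,.112])
im=read_camera('side');a=cv2.resize(im[240:480,280:590],None,fx=1.6,fy=1.6);im2=read_camera('scene')
b=cv2.resize(im2[120:312,130:290],(300,384));cv2.imwrite('pics/s7.png',np.hstack([a,b]))
for c in ('side','scene'):
  for d in silhouettes(c,'crank_grip')+silhouettes(c,'rack_mid'): print(c,round(d['p'],2),d['box'])
```

```text
t 11.2833 tcp [ 0.4079 -0.1976  0.2531] gap 0.0515 F [1.5942 0.1536 0.4496] tool y yaw 83.43 z [ 0.0019 -0.0013 -1.    ]
shift cm [-9.1475  0.8307 14.1325]
side 0.81 [303.6, 332.1, 21.2, 42.8]
side 0.73 [426.2, 300.4, 88.3, 98.2]
scene 0.58 [261.7, 132.9, 13.4, 27.8]
scene 0.64 [170.2, 213.2, 46.5, 57.5]
```

View pics/s7.png

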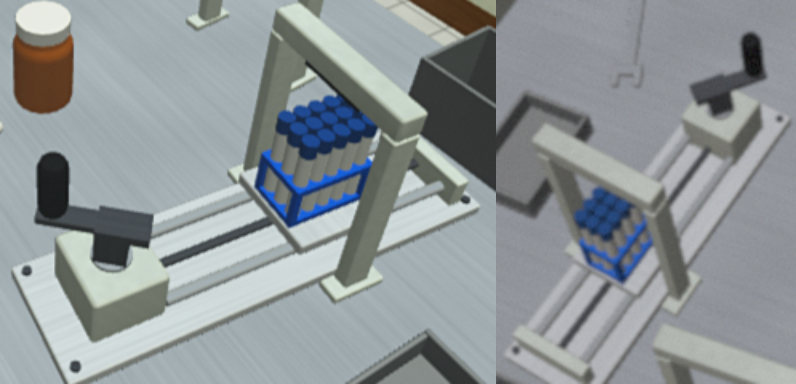

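Run:
```python
from h import *
x,e=tri([ray('side',(314.2,353.5)),ray('scene',(268.4,146.8))]);S=np.array([.5217,-.237,.09])
print(x,np.round(e,4),'radius',np.linalg.norm((x-S)[:2]),'above shaft',x[2]-.09)
K=lambda c,p:(lambda i:(lambda q:q[:2]/q[2])(i['K']@rot(i['attitude']).inv().apply(np.array(p)-i['xyz'])))(camera_info(c))
# expected axis ends of an upright handle vs the silhouettes' principal axis
for c in('side','scene'):
    d=silhouettes(c,'crank_grip')[0]['pixels'];yx=np.argwhere(d);w,V=np.linalg.eigh(np.cov(yx.T));a=V[::-1,1];
    t=K(c,x+[0,0,.025])-K(c,x-[0,0,.025]);print(c,'seen axis deg',np.degrees(np.arctan(a[0]/a[1])).round(1),'upright would be',np.degrees(np.arctan(t[0]/t[1])).round(1))
```

```text
[ 0.49   -0.2034  0.1263] [0.0031 0.0031] radius 0.04620122469169294 above shaft 0.03625058926327496
side seen axis deg -1.1 upright would be -0.6
scene seen axis deg 6.7 upright would be 7.6
```

The crank is seated (radius 46 mm, 36 mm above the shaft end), upright within 1°, and let go. Handing in.

```bash
python3 -c "
from workcell import *
print(hand_in())"
```

```text
the job is handed in; nothing more can be done
None
```

I wound the tube slide's crank about 3.1 turns clockwise, let it go and lifted the gripper clear. I then handed the job in at about 11.5 s; no verdict was reported.

| Last check | Measured | Allowed |
|---|---|---|
| Rack centre along the slide | 186–187 mm from the shaft; arch centre 184–188 mm, so about 3 mm off at most | within 10 mm |
| Handle distance from the shaft axis | 46 mm | 35–55 mm |
| Handle height above the shaft end | 36 mm | below 45 mm |
| Handle tilt | within about 1° of upright in both cameras | about 10° |
| Wrist force after retreat | under 2 N, gripper clear | touching nothing |

No check failed. The two cameras disagreed by up to about 5 mm on the arch's position. The rack figure was measured just before I let go; I did not measure it again after release. The last picture showed the rack under the arch and the crank still on its shaft.

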